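# Slide the film carriage home on the copying stage

### The arm

A 6-joint arm with a two-finger parallel gripper is mounted at the origin on the work surface; the furniture and walls round the work are solid. World frame = base frame: x ahead of the robot, y to its left, z up, the work surface at z = 0. Lengths are in m, angles in rad, forces in N, time in s.
With the tool pointing down it reaches from about 0.35 to 0.775 m from the base axis. Payload 7.3 kg.
Tool frame: the origin (TCP) lies on the centre line of the jaws, within the pads' length; the fingertips stand 17 mm ahead of it and the grasp point (between the pads) lies 2 mm behind it (robot.tip_extent is the distance from the TCP to the fingertips, in m); z points along the fingers, y is the line along which they close (so a half turn about z gives the same grasp; the last joint's range is limited). The gripper opens to 92 mm and grips with 3 to 60 N. Pads are 19 mm wide; open, the fingers measure 130 mm over their backs; the gripper's body (75 mm by 190 mm) begins 47 mm behind the grasp point.
Start: joints at [1.114, 0.342, 1.524, -0, 1.275, -0.146], TCP at [0.161, 0.5, 0.244] pointing down, gripper open.
Joint ranges: [-2.53, 2.53], [-0.77, 2.02], [0.04, 2.7], [-1, 4.14], [0.28, 2.66], [-3.11, 3.11]. Speed limits (rad/s): [2.57, 2.57, 3.14, 3.14, 3.14, 3.14].

### API

Orientations are given as [roll, pitch, yaw] about the fixed x, y, z axes, in that order (R = Rz(yaw) Ry(pitch) Rx(roll)).
In Python, from cell import robot gives the robot as it stands.
- The arm moves only by the tool step_arm, never from a script. Its argument "motion" is a list of rows, each a list of 2 entries, a list of its own where there are three numbers: the shift along the tool's x, y, z in units of 60 mm (1.0 is 60 mm), then the turn about the tool's z in rad. In form: [[[x, y, z], spin], ...]. A call has 1 to 10 rows; each row is the pose to reach, as a shift and turn from the pose commanded when the call began, along the tool's axes at that moment; what a row does not reach only later rows make up. A row lasts 1/8 s, in which the tool goes at most 62.5 mm and 10.7 degrees, less where a joint would pass 70% of its speed; a pose out of reach is approached as far as the arm can. A call with a gripper value outside its range is refused whole. "hand" is the closure in counts, from 0 (fully open) to 255 (shut), set as the call begins (left out, the last holds). The fingers move at their own pace and stop on an object; "squeeze" is the grip in N (left out, the last holds). Time passes only in rows, so rows that repeat a pose let the fingers close. It gives the time, the measured TCP pose, the force, the opening and the grip force at its end, in the units of the state.
- robot.observe(): the state, without advancing time (a new reading comes with each control period).
- robot.read_camera(name): name is "side" or "top"; returns a dict with "pixels" (420x560x3 uint8, red, green, blue), "intrinsics" (3x3 intrinsics, pixels), "xyz" and "rotation" of the camera in the world. Camera axes: x right, y up, looking along -z (the intrinsics and any distortion apply to the point x, -y, -z); pixel columns grow to the right and rows downward; lengths in m; the calibration is good to about 2 mm. A picture is of the moment at which its call begins. There is no depth.
- robot.hand_in(): hands the job in; it is judged then, once.
The state is a dict: "time": time; "qpos": joint angles; "qvel": joint speeds; "joint_efforts": joint torques, N m; "tool_pos": TCP position; "tool_rot": TCP orientation; "contact_force": force on the tool from outside, world axes, zero at the start; "torque": the same for the moment, N m; "opening": finger opening in m; "grip_force": force on a finger pad.
Only numpy, scipy, OpenCV 4.12 (cv2) and the standard library are available. Lean on these libraries where they do the work, as an engineer would, in place of code of your own. Each camera call takes 0.05 s, during which the arm holds its last target. There are 200 camera calls.

### The job

On the film copying stage, push the carriage that has one single long window along its channel, away from you, until it is fully home against the stop at the far end. Push it on its centre line, because it cocks and jams when pushed near one end. Leave the other carriage, the one with a row of four small windows, where it is.

Things in the scene. Friction and masses are not known exactly. Their poses are not given: they have to be found in the camera images.
- copy_stage: Fixed low stage, 280 mm (x) by 262 (y) by 42 high; origin: centre of underside. Three dark rails along x form two channels, open at the near end (x=-140), centre lines y=+62.5 and -62.5, 113 mm wide, floor z=10; lips at z=38 to 42 leave 101 mm open above and hold the carriages down. +x leads away from the robot to the stop, near face x=+125, which closes both channels.
- wide_carriage: To be pushed: loose black frame, 56 mm (x, sliding) by 110 (y, across) by 26 high, 0.15 kg, ONE window 38x74 mm. In either channel, near the open end. Origin: centre of underside, on the channel floor; x as stage's. Near face to push at x=-28, ribs on top mark its middle. Within 10 mm of its centre line it slides easily (few N), far off it jams. Home: origin at stage x=+97.
- strip_carriage: The other carriage, in the other channel, to be left alone: same size, colour and frame, but its opening is divided by three cross bars into a row of FOUR small windows. Origin: centre of underside.
Mind the look-alikes: they are no part of the job. Leave any yellow look-alike of the wide_carriage alone.

How it is judged:
At the end, for the whole second after the job is handed in: The single-window carriage lies at rest in its channel with its far face against the stop (within 10 mm), and the four-window carriage is within 10 mm of where it was (x of wide_carriage in the frame of copy_stage above 0.087 m and z of wide_carriage in the frame of copy_stage below 0.016 m and linear speed of wide_carriage below 0.01 m/s and distance of strip_carriage from where it was at the start of the episode below 0.01 m); the robot touches nothing.
It fails at once if the four-window carriage is shifted by more than 10 mm (distance of strip_carriage from where it was at the start of the episode above 0.01 m).
It also fails if it takes over 29 s, if anything falls off the work surface, if the arm or the gripper's body presses on something with over 40 N, if the wrist force passes 120 N, or if a joint passes its speed limit or range.

## Working session

There is one attempt and no reset: what is moved stays moved. The work goes in short steps, Python scripts to look and compute and a tool call to move; the robot and the scene stay as the last step left them, time stands still between calls to the robot, and variables do not carry over. Pictures are saved under pics/ and viewed, at most 10 in all, crops included, and the job is handed in when it is done.

Besides the shell and the picture viewer there is one more tool, called after ">>>" as name([rows], argument=value, ...), one row to a line, values as JSON. step_arm: Moves the arm, as the interface text tells. Its arguments: {"type":"object","properties":{"motion":{"type":"array"},"hand":{"type":"number"},"squeeze":{"type":"number"}},"required":["motion"]}

```bash
mkdir -p pics; ls; python3 - <<'E'
from cell import robot
import cv2,numpy as np
for n in("top","side"):
    c=robot.read_camera(n); cv2.imwrite(f"pics/{n}0.png",c["pixels"][...,::-1]); print(n,c["intrinsics"],c["xyz"],c["rotation"],[k for k in c])
print(robot.observe())
E
```

```text
pics
top [[414.13407197   0.         283.7605511 ]
 [  0.         414.13407197 206.00286517]
 [  0.           0.           1.        ]] [ 0.37812825 -0.3473459   1.0605    ] [ 0.14295569 -0.01116607 -1.56437626] ['pixels', 'intrinsics', 'xyz', 'rotation']
side [[459.74593096   0.         273.250144  ]
 [  0.         459.74593096 216.80600528]
 [  0.           0.           1.        ]] [0.15997619 0.44925557 0.54853115] [ 1.06580577 -0.02442276 -2.71609891] ['pixels', 'intrinsics', 'xyz', 'rotation']
{'time': 0.1, 'qpos': array([ 1.11398185e+00,  3.42674114e-01,  1.52493610e+00, -9.29911270e-06,
        1.27536272e+00, -1.46023207e-01]), 'qvel': array([ 0.00136129, -0.00111981, -0.00344843,  0.00182115,  0.00089615,
       -0.00272226]), 'joint_efforts': array([ 1.54303460e-03, -4.32014358e+01, -2.44693494e+01,  7.17150606e-02,
        5.26441704e-02, -5.26510428e-05]), 'tool_pos': array([0.16039468, 0.499546  , 0.2430984 ]), 'tool_rot': array([-3.14022577e+00, -1.92039650e-04,  2.83080397e+00]), 'contact_force': array([-0.12918808, -0.54650094,  0.03149709]), 'torque': array([ 0.03341599,  0.0400517 , -0.0234847 ]), 'grip_force': 0.0, 'opening': 0.09191444997429009}
```

View pics/top0.png

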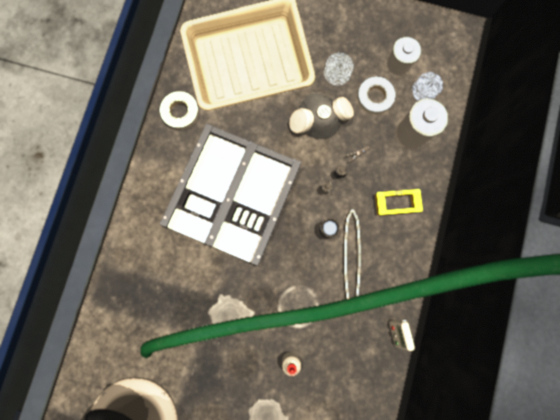

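View pics/side0.png

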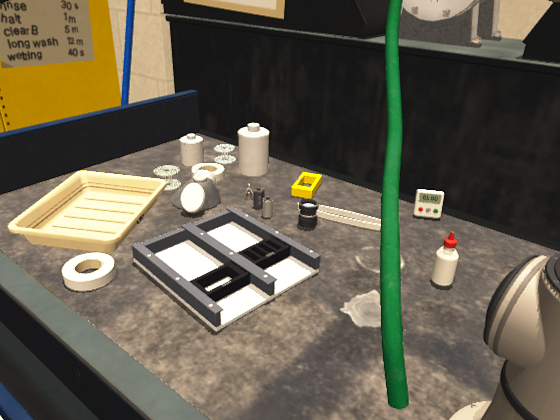

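Candidates: the single-window black carriage in the left channel, top (199,205); the four-window one at (249,217); the yellow look-alike at (400,202). By the description I choose (199,205). A green hose runs from about (145,350) to (560,265) in the top view and could obstruct the arm.

```bash
python3 - <<'E'
import cv2
a=cv2.imread("pics/top0.png")[115:275,150:310]; a=cv2.resize(a,(560,560),interpolation=cv2.INTER_CUBIC)
b=cv2.imread("pics/side0.png")[200:330,125:325]; b=cv2.resize(b,None,fx=4,fy=4,interpolation=cv2.INTER_CUBIC)
cv2.imwrite("pics/topc.png",a);cv2.imwrite("pics/sidec.png",b)
E
```

```text
(no output)
```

View pics/topc.png

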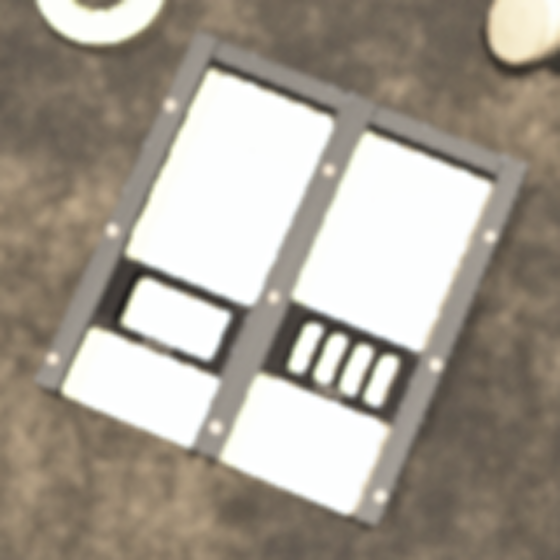

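View pics/sidec.png

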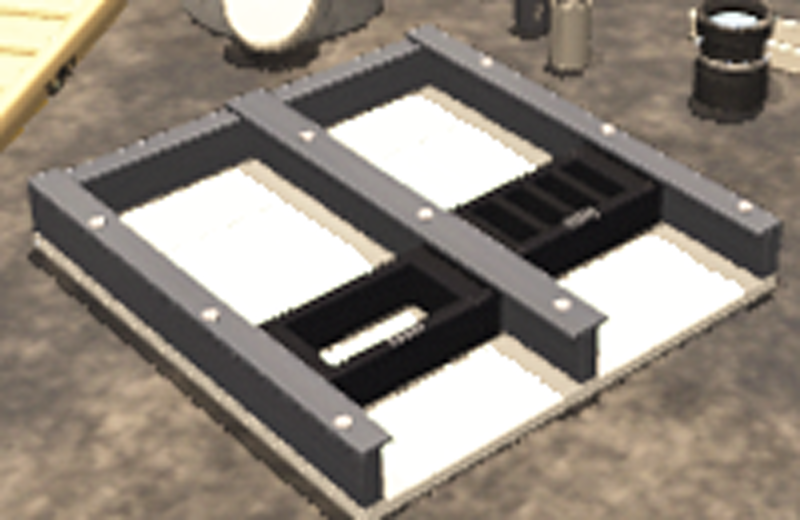

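The crops confirm it: single window in the left (+y) channel, four windows in the right. Rail-top corners in the top crop: (200,36), (526,162), (375,524), (40,385).

```bash
cat > h.py <<'E'
from cell import robot
import numpy as np
from scipy.spatial.transform import Rotation as R
def cam(n):
    c=robot.read_camera(n); return c["intrinsics"],np.array(c["xyz"]),R.from_euler("xyz",c["rotation"]).as_matrix()
def ray(c,p):
    K,t,r=c; d=np.linalg.inv(K)@[p[0],p[1],1]; return t,r@(d*[1,-1,-1])
def atz(c,p,z):
    t,d=ray(c,p); return t+d*(z-t[2])/d[2]
def proj(c,P):
    K,t,r=c; q=K@((r.T@(np.array(P)-t))*[1,-1,-1]); return q[:2]/q[2]
E
python3 - <<'E'
from h import *
from scipy.optimize import least_squares
T,S=cam("top"),cam("side")
cr=lambda u,v:(150+u/3.5-.36,115+v/3.5-.36)
cs=lambda u,v:(125+u/4-.37,200+v/4-.37)
st=[(.14,.131),(.14,-.131),(-.14,-.131),(-.14,.131)]
tp=[cr(200,36),cr(526,162),cr(375,524),cr(40,385)]
sp=[cs(32,178),cs(418,28),cs(779,225),cs(390,440)]
for name,C,pp in(("top",T,tp),("side",S,sp)):
    P=np.array([atz(C,p,.042) for p in pp])
    print(name,np.linalg.norm(P-np.roll(P,-1,0),axis=1))
    f=lambda q:np.concatenate([[q[0]+np.cos(q[2])*a-np.sin(q[2])*b-p[0],q[1]+np.sin(q[2])*a+np.cos(q[2])*b-p[1]] for (a,b),p in zip(st,P)])
    s=least_squares(f,[.5,-.2,-.4]);q=s.x;print(q,np.abs(s.fun).max())
    M=R.from_euler("z",q[2]).as_matrix();o=np.array([q[0],q[1],0])
    loc=lambda P:(M.T@(P-o)).round(4)
    # carriage near top edge middle (ribs) z=.036
    print("carr near edge, strip", [loc(atz(C,p,.036)) for p in ([cr(165,350),cr(326,390)] if C is T else [cs(405,330),cs(582,215)])])
    w=lambda x,y,z=0:(o+M@[x,y,z]).round(4)
    print("far/near pts",w(-.2,.0625),w(-.14,.0625),w(.069,.0625))
# hose: top ray x side plane col
for p,sc in(((147,350),398),((230,332),394),((300,318),392),((400,297),390),((480,281),389),((555,266),388)):
    t,d=ray(T,p);a=ray(S,(sc,100))[1];b=ray(S,(sc,380))[1];n=np.cross(a,b)
    k=n@(S[1]-t)/(n@d);X=t+k*d;print("hose",p,X.round(3),proj(S,X).round(0))
E
```

```text
top [0.25503533 0.27972402 0.25531168 0.27642378]
[ 0.55730778 -0.22677378 -0.38057966] 0.0037331923951917645
carr near edge, strip [array([-0.0827,  0.0585,  0.036 ]), array([-0.0657, -0.0584,  0.036 ])]
far/near pts [ 0.3948 -0.0945  0.    ] [ 0.4505 -0.1167  0.    ] [ 0.6446 -0.1944  0.    ]
side [0.24995232 0.28067513 0.24259867 0.27987872]
[ 0.55638258 -0.22347097 -0.37252424] 0.011304638725333757
carr near edge, strip [array([-0.0777,  0.0626,  0.036 ]), array([-0.0636, -0.0631,  0.036 ])]
far/near pts [ 0.3928 -0.0925  0.    ] [ 0.4487 -0.1143  0.    ] [ 0.6434 -0.1904  0.    ]
hose (147, 350) [ 0.213 -0.09   0.216] [398. 251.]
hose (230, 332) [ 0.225 -0.235  0.066] [394. 281.]
hose (300, 318) [ 0.226 -0.41  -0.189] [392. 328.]
hose (400, 297) [ 0.267 -0.793 -0.489] [390. 321.]
hose (480, 281) [ 0.307 -1.37  -1.067] [389. 336.]
hose (555, 266) [ 0.39  -2.679 -2.45 ] [388. 356.]
```

```bash
python3 - <<'E'
from h import *
T,S=cam("top"),cam("side")
def line(c,p,l):
    t,d=ray(c,p); d=d/np.linalg.norm(d); return [(t+d*k).round(3).tolist() for k in l]
L=(.2,.4,.6,.8)
print("side end",line(S,(398,405),L)); print("side top",line(S,(392,2),L))
print("top L",line(T,(145,350),L+(1.,))); print("top R",line(T,(555,266),L))
for p,q in(((145,350),(398,405)),((555,266),(392,2))):
    t,d=ray(T,p);s,e=ray(S,q);k=np.linalg.lstsq(np.c_[d,-e],s-t,rcond=None)[0];print((t+k[0]*d).round(3),(s+k[1]*e).round(3))
print(proj(S,T[1]),proj(T,S[1]))
q=robot.observe();r=R.from_euler("xyz",q["tool_rot"]).as_matrix();print("tool axes cols\n",r.round(3))
for z in (.045,.15):
    print("delta units to prepush",(r.T@(np.array([.394,-.0935,z])-q["tool_pos"])/.06).round(2))
E
```

```text
side end [[0.162, 0.317, 0.399], [0.165, 0.185, 0.249], [0.167, 0.052, 0.099], [0.17, -0.08, -0.051]]
side top [[0.198, 0.253, 0.536], [0.237, 0.057, 0.524], [0.275, -0.138, 0.512], [0.314, -0.334, 0.5]]
top L [[0.341, -0.289, 0.873], [0.305, -0.231, 0.685], [0.268, -0.173, 0.497], [0.231, -0.115, 0.309], [0.195, -0.057, 0.121]]
top R [[0.379, -0.458, 0.894], [0.379, -0.569, 0.727], [0.38, -0.679, 0.561], [0.38, -0.79, 0.394]]
[ 0.173 -0.023  0.012] [ 0.169 -0.024  0.012]
[ 0.38  -0.735  0.477] [ 0.392 -0.732  0.476]
[ 413.39195573 -608.59876354] [-428.08535673  456.25417053]
tool axes cols
 [[-0.952  0.306 -0.   ]
 [ 0.306  0.952 -0.   ]
 [ 0.    -0.001 -1.   ]]
delta units to prepush [-6.73 -8.22  3.31]
delta units to prepush [-6.73 -8.22  1.56]
```

The hose ends at about (0.17,-0.02,0.01) and rises away to the right. It stays about 0.2 m clear of the push line and below the arm. The stage is at (0.557,-0.226), yaw -0.38. I close the gripper and travel high to the near end of the left channel.

>>> step_arm([
  [[-0.78, -0.24, 0], 0.02],
  [[-1.56, -0.48, 0], 0.04],
  [[-2.34, -0.72, 0], 0.07],
  [[-3.12, -0.96, 0], 0.07],
  [[-3.9, -1.2, 0], 0.07],
  [[-4.2, -2.0, 0], 0.07],
  [[-4.5, -2.8, 0], 0.07],
  [[-4.85, -3.55, 0], 0.07],
  [[-5.15, -4.35, 0], 0.07],
  [[-5.5, -5.1, 0], 0.07],
], hand=255, squeeze=10)

```text
time: 1.55
tool_pos: [0.3809, 0.1061, 0.2439]
tool_rot: [3.141, 0.001, 2.761]
contact_force: [1.1, 0.5, -0.2]
opening: 0.0011
grip_force: 0.0
```

>>> step_arm([
  [[-0.35, -0.75, 0], 0],
  [[-0.72, -1.5, 0], 0],
  [[-1.08, -2.3, 0.3], 0],
  [[-1.44, -3.04, 0.8], 0],
  [[-1.44, -3.04, 1.6], 0],
  [[-1.44, -3.04, 2.2], 0],
  [[-1.44, -3.04, 2.2], 0],
  [[-1.44, -3.04, 2.2], 0],
])

```text
time: 2.55
tool_pos: [0.3944, -0.094, 0.1128]
tool_rot: [3.142, 0.002, 2.761]
contact_force: [0.2, -0.1, -0.6]
opening: 0.0007
grip_force: 0.0
```

```bash
python3 - <<'E'
from h import *
import cv2
o=robot.observe();print(o["tool_pos"],o["tool_rot"],o["contact_force"])
a=robot.read_camera("top")["pixels"][...,::-1][115:315,110:310];b=robot.read_camera("side")["pixels"][...,::-1][200:350,125:400]
a=cv2.resize(a,(400,400),interpolation=cv2.INTER_CUBIC);b=cv2.resize(b,(733,400))[:,:400]
cv2.imwrite("pics/p2.png",np.hstack([a,b]))
M=R.from_euler("z",-.38).as_matrix();print("stage",M.T@(o["tool_pos"]-[.557,-.226,0]))
E
```

```text
[ 0.39439313 -0.0940407   0.11283493] [3.14156417e+00 1.72965040e-03 2.76111864e+00] [ 0.16072162 -0.12564931 -0.56699136]
stage [-0.19995366  0.06223172  0.11283493]
```

View pics/p2.png

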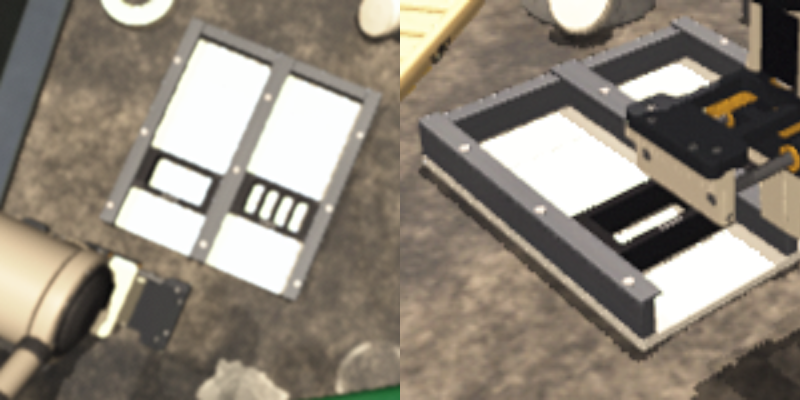

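The gripper sits in line with the left channel, in front of its open end, and both carriages are undisturbed. I lower it, enter the channel and push slowly.

>>> step_arm([
  [[0, 0, 0.6], 0],
  [[0, 0, 1.2], 0],
  [[-0.3, 0, 1.22], 0],
  [[-0.7, 0, 1.22], 0],
  [[-1.1, 0, 1.22], 0],
  [[-1.5, 0, 1.22], 0],
  [[-1.7, 0, 1.22], 0],
  [[-1.85, 0, 1.22], 0],
  [[-2.0, 0, 1.22], 0],
  [[-2.15, 0, 1.22], 0],
])

```text
time: 3.9
tool_pos: [0.5134, -0.1417, 0.0386]
tool_rot: [3.141, -0.001, 2.761]
contact_force: [-1.4, 0.4, 1.2]
opening: 0.0003
grip_force: 0.8
```

>>> step_arm([
  [[-0.15, 0, 0], 0],
  [[-0.3, 0, 0], 0],
  [[-0.45, 0, 0], 0],
  [[-0.6, 0, 0], 0],
  [[-0.75, 0, 0], 0],
  [[-0.9, 0, 0], 0],
])

```text
time: 4.65
tool_pos: [0.564, -0.162, 0.0385]
tool_rot: [3.142, -0.0, 2.761]
contact_force: [-1.3, 1.0, -0.1]
opening: 0.0007
grip_force: 0.7
```

```bash
python3 - <<'E'
from h import *
import cv2
o=robot.observe();print(o["time"],o["contact_force"])
a=robot.read_camera("top")["pixels"][...,::-1][115:315,110:310];b=robot.read_camera("side")["pixels"][...,::-1][200:350,125:400]
a=cv2.resize(a,(400,400),interpolation=cv2.INTER_CUBIC);b=cv2.resize(b,(733,400))[:,:400]
cv2.imwrite("pics/p3.png",np.hstack([a,b]))
M=R.from_euler("z",-.38).as_matrix();print("stage",M.T@(o["tool_pos"]-[.557,-.226,0]))
E
```

```text
4.65 [-1.27663523  1.04060001 -0.10197518]
stage [-0.01720294  0.06201154  0.03847623]
```

View pics/p3.png

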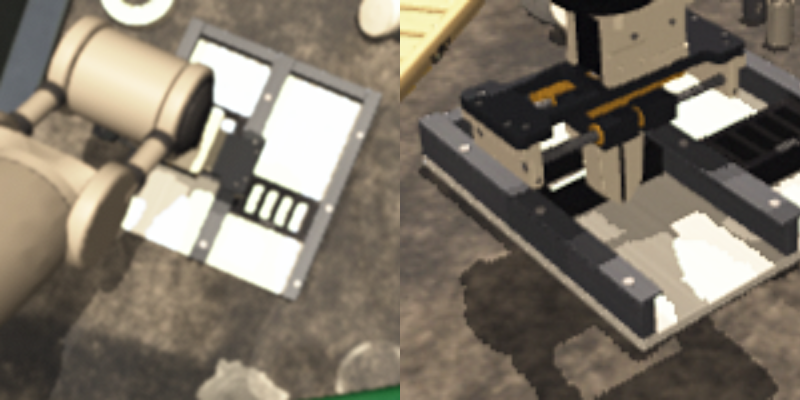

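The carriage is sliding ahead of the fingertips with about 1.5 N of force. I continue towards the stop.

>>> step_arm([
  [[-0.15, 0, 0], 0],
  [[-0.3, 0, 0], 0],
  [[-0.45, 0, 0], 0],
  [[-0.6, 0, 0], 0],
  [[-0.75, 0, 0], 0],
  [[-0.9, 0, 0], 0],
  [[-1.0, 0, 0], 0],
  [[-1.08, 0, 0], 0],
  [[-1.14, 0, 0], 0],
])

```text
time: 5.88
tool_pos: [0.6271, -0.1873, 0.0385]
tool_rot: [3.141, -0.0, 2.761]
contact_force: [-0.7, -0.1, 1.0]
opening: 0.0006
grip_force: 0.7
```

>>> step_arm([
  [[-0.03, 0, 0], 0],
  [[-0.06, 0, 0], 0],
  [[-0.09, 0, 0], 0],
])

```text
time: 6.25
tool_pos: [0.632, -0.1893, 0.0386]
tool_rot: [3.142, -0.0, 2.761]
contact_force: [-0.9, 0.2, -0.4]
opening: 0.0005
grip_force: 0.6
```

>>> step_arm([
  [[-0.03, 0, 0], 0],
  [[-0.06, 0, 0], 0],
  [[-0.09, 0, 0], 0],
])

```text
time: 6.62
tool_pos: [0.6344, -0.1899, 0.0385]
tool_rot: [3.141, -0.007, 2.761]
contact_force: [-14.3, 6.0, 12.2]
opening: 0.0003
grip_force: 8.2
```

Force rose to 15 N at stage x ≈ 0.0585, where 0.0595 was expected, so the carriage is home. I back off, lift and check.

>>> step_arm([
  [[0.1, 0, 0], 0],
  [[0.4, 0, 0], 0],
  [[0.6, 0, -0.3], 0],
  [[0.9, 0, -1.0], 0],
  [[1.6, 0, -1.8], 0],
  [[2.3, 0, -2.5], 0],
  [[3.0, 0.5, -3.2], 0],
  [[3.4, 1.2, -3.4], 0],
  [[3.6, 2.0, -3.4], 0],
  [[3.6, 2.8, -3.4], 0],
])

```text
time: 7.88
tool_pos: [0.4991, 0.0464, 0.2436]
tool_rot: [3.141, 0.003, 2.761]
contact_force: [0.4, -0.4, 0.9]
opening: 0.0006
grip_force: 0.0
```

```bash
python3 - <<'E'
from h import *
import cv2
o=robot.observe();print(o["time"],o["tool_pos"],o["contact_force"])
a=robot.read_camera("top")["pixels"][...,::-1][115:315,110:310];b=robot.read_camera("side")["pixels"][...,::-1][180:330,125:325]
a=cv2.resize(a,(400,400),interpolation=cv2.INTER_CUBIC);b=cv2.resize(b,(400,400))
cv2.imwrite("pics/p4.png",np.hstack([a,b]))
E
```

```text
7.875 [0.4991243  0.04640056 0.2435601 ] [ 0.37144631 -0.43024451  0.89564552]
```

View pics/p4.png

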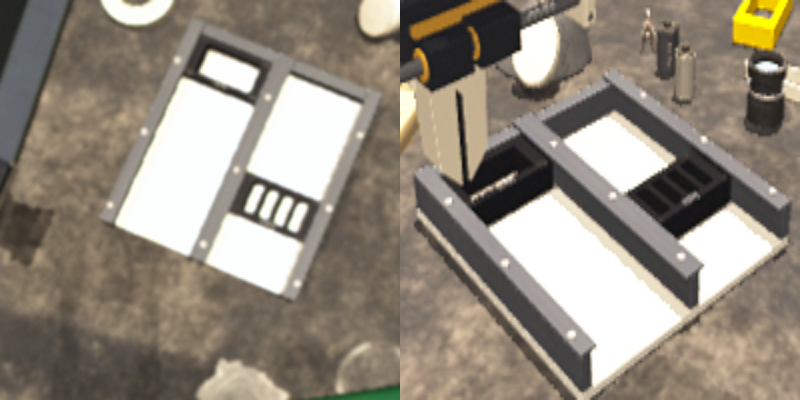

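The single-window carriage lies square against the stop at (228,70). The four-window carriage is where it was at (275,207), and the arm is clear of everything.

```bash
python3 -c "
from cell import robot
print(robot.hand_in())"
```

```text
the job is handed in; nothing more can be done
None
```

I pushed the single-window carriage fully home against the stop, left the four-window carriage where it was, and handed the job in with the arm clear at about 8 s of the 29 s allowed; no verdict came back.

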